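# Lock a block into the drilling jig with its slide knob

### The arm

A 6-joint arm with a two-finger parallel gripper is mounted at the origin on a cart in front of the work surface, level with it; the furniture and walls round the work are solid. World frame = base frame: x ahead of the robot, y to its left, z up, the work surface at z = 0. Lengths are in m, angles in rad, forces in N, time in s.
With the tool pointing down it reaches from about 0.375 to 0.975 m from the base axis. Payload 3.8 kg.
Tool frame: the origin (TCP) lies between the finger pads; the fingertips stand 17 mm ahead of it and the grasp point (between the pads) lies 2 mm behind it; z points along the fingers, y is the line along which they close (so a half turn about z gives the same grasp; the last joint's range is limited). The gripper opens to 85 mm and grips with 20 to 120 N. Pads are 22 mm wide; open, the fingers measure 114 mm over their backs; the gripper's body (76 mm by 85 mm) begins 54 mm behind the grasp point. The pads swing forward as they close: fully open they stand 13 mm farther back than shut.
Start: joints at [-1.327, 0.264, 1.604, -0, 1.274, -0.037], TCP at [0.187, -0.649, 0.248] pointing down, gripper open.
Joint ranges: [-2.63, 2.63], [-0.94, 2.18], [0.31, 2.57], [-1.31, 4.45], [0, 2.66], [-2.55, 2.55]. Speed limits (rad/s): [2.57, 2.57, 3.14, 3.14, 3.14, 3.14].

### API

Orientations are given as a rotation vector (axis times angle).
In Python, from workcell import bot gives the robot as it stands.
- The arm moves only by the tool play_rows, never from a script. Its argument "steps" is one flat list of numbers, 4 for each row, row after row: the shift along the tool's x, y, z in m, then the turn about the tool's z in rad. A call has 1 to 10 rows; each row is the pose to reach, as a shift and turn from the pose commanded when the call began, along the tool's axes at that moment; what a row does not reach only later rows make up. A row lasts 1/8 s, in which the tool goes at most 62.5 mm and 10.7 degrees, less where a joint would pass 70% of its speed; a pose out of reach is approached as far as the arm can. A call with a gripper value outside its range is refused whole. "jaw" is the closure in counts, from 0 (fully open) to 255 (shut), set as the call begins (left out, the last holds). The fingers move at their own pace and stop on an object; "grip_force" is the grip in N (left out, the last holds). Time passes only in rows, so rows that repeat a pose let the fingers close. It gives the time, the measured TCP pose, the force, the opening and the grip force at its end, in the units of the state.
- bot.read_state(): the state, without advancing time (a new reading comes with each control period).
- bot.read_camera(name): name is "side" or "top" or "wrist"; returns a dict with "pixels" (384x512x3 uint8, blue, green, red), "mtx" (3x3 intrinsics, pixels), "R" (3x3) and "t" (3): a world point X has camera coordinates R X + t. Camera axes: x right, y down, z forward; pixel columns grow to the right and rows downward; lengths in m; the calibration is good to about 2 mm. The wrist camera is an equidistant fisheye: a pixel r from the principal point sees the ray r / f radians off the axis. A picture is of the moment at which its call begins. There is no depth.
- bot.finish_job(): hands the job in; it is judged then, once.
The state is a dict: "time": time; "q": joint angles; "joint_vel": joint speeds; "joint_torque": joint torques, N m; "tool_pos": TCP position; "tcp_rot": TCP orientation; "wrist_force": force on the tool from outside, world axes, zero at the start; "torque": the same for the moment, N m; "width": opening from 0.0 (shut) to 1.0 (fully open); "grip_force": force on a finger pad.
Only numpy, scipy, OpenCV 4.12 (cv2) and the standard library are available. Lean on these libraries where they do the work, as an engineer would, in place of code of your own. Each camera call takes 0.05 s, during which the arm holds its last target. There are 200 camera calls.

### The job

Lock the slotted steel block into the drilling jig: pull the red slide knob out until its catch holds it, push the block along its channel, without lifting it, until it is hard against the end stop, then push the knob fully home so that its bolt runs into the block's slot. Leave the other things on the bench where they are.

Things in the scene. Friction and masses are not known exactly. Their poses are not given: they have to be found in the camera images.
- jig: Drilling jig fixed to the bench, which stays where it is. Origin: on the bench surface, under the centre of the block's seat. Its +x runs along the channel from the open mouth, nearer the robot, to the end stop; the red knob is on its -y side. Grey base plate 12 mm thick, x -105 to +45 mm, y -80 to +50 mm in this frame.
- nest (a point): The seat: point on the channel floor, 12 mm above the bench, where the block's origin lies when the block is against the end stop (jig frame 0, 0, 12 mm; axes as the jig's). Channel: two aluminium rails 63 mm apart, 12 mm thick, tops 29 mm above the bench, x -98 to +20 mm; steel end stop with its face at x = +20 mm, top 36 mm above the bench.
- bush (a point): Outer end of the brass bush the stem runs in, on the bolt's axis (jig frame 0, -79, 35 mm). It sticks 4 mm out of the blue bolt housing: x -22 to +18 mm, y -33 to -75 mm, top 58 mm above the bench. A small brass catch cap on top of the housing rises up to 5 mm as the bolt moves.
- lock_slide (a joint): Travel of the slide bolt with the red knob, m. 0: home, the bolt (10 mm thick, tapered nose) reaches into the channel to y = -8 mm and bars the seat. 0.034: fully out, clear of the channel. It grows along the jig's -y. A sprung catch holds it at both ends; moving it takes about 7 N, and past mid-travel it snaps on to the other end by itself.
- knob (a point): Centre of the red mushroom knob, moves with the slide: a disc 40 mm across and 18 mm thick, axis along the jig's y, 35 mm above the bench. Flat back (towards the housing) 9 mm from the point at +y, front 9 mm at -y. Behind it a bare stem, 10 mm thick, 38 mm long to the bush when home, where fingers can hook from above. When home the point is at jig y = -126 mm.
- block: Milled steel block, 40 mm (x) x 60 mm (y) x 28 mm high, about 0.16 kg, with a slot along its y in the top, 14 mm wide, 12 mm deep. Origin: centre of its underside. It stands in the jig's channel, its x along the jig's x, 45 to 78 mm short of the seat. The bolt enters the slot from the -y end only when the block is within about 2 mm of its seat.
- dish: Bystander: shallow round steel parts dish, 106 mm across, 24 mm high. Origin at the centre of its underside.
- screwdriver: Bystander: red-handled screwdriver lying flat, 201 mm long. Origin at the centre of its underside.
- pliers: Bystander: blue-handled pliers lying flat, 183 mm long. Origin at the centre of its underside.
- bearing: Bystander: steel ball bearing lying flat, 47 mm across, 14 mm high. Origin at the centre of its underside.
- tape: Bystander: roll of black tape lying flat, 62 mm across, 19 mm high. Origin at the centre of its underside.
- drills: Bystander: wooden drill stand with upright drills, 32x100x98 mm. Origin at the centre of its underside.
- spanner: Bystander: combination spanner lying flat, 195 mm long. Origin at the centre of its underside.
There are look-alikes about, which are no part of the job. What is shaped like the block but yellow is not meant.

How it is judged:
By the outcome, as a careful person would: the job done as asked, in the order asked, and still so for the second after the job is handed in, with the robot touching nothing.
It also fails if it takes over 48 s, if anything falls off the work surface, if the arm or the gripper's body presses on something with over 40 N, if the wrist force passes 120 N, or if a joint passes its speed limit or range.

## Working session

There is one attempt and no reset: what is moved stays moved. The work goes in short steps, Python scripts to look and compute and a tool call to move; the robot and the scene stay as the last step left them, time stands still between calls to the robot, and variables do not carry over. Pictures are saved under pics/ and viewed, at most 12 in all, crops included, and the job is handed in when it is done.

Besides the shell and the picture viewer there is one more tool, called by a JSON object that holds its "api" and its "payload", one argument or row to a line. play_rows: Moves the arm, as the interface text tells. Its arguments: {"type":"object","properties":{"steps":{"type":"array"},"jaw":{"type":"number"},"grip_force":{"type":"number"}},"required":["steps"]}

```bash
mkdir -p pics; cat > h.py <<'E'
import numpy as np,cv2
from workcell import bot
def shot(n,f):
    c=bot.read_camera(n);cv2.imwrite('pics/'+f+'.png',c['pixels']);np.savez('pics/'+f+'.npz',**c);return c
def ray(c,uv,z):
    """pinhole ray onto plane z"""
    uv=np.atleast_2d(np.float64(uv));d=np.c_[uv,np.ones(len(uv))]@np.linalg.inv(c['mtx']).T@c['R']
    o=-c['R'].T@c['t'];return o+d*((z-o[2])/d[:,2])[:,None]
E
python3 - <<'E'
from h import *
for n in('top','side'):
    c=shot(n,n+'0');print(n,-c['R'].T@c['t'],c['mtx'][0,0],c['R'][2])
s=bot.read_state();print(s)
E
```

```text
top [ 0.30929969 -0.01526014  1.78646303] 483.6267729175637 [ 0.16931653  0.00788748 -0.98553016]
side [-0.02599611  0.62592322  1.06697787] 460.35462796143895 [ 0.46070425 -0.47506102 -0.74971236]
{'time': 0.1, 'q': array([-1.32692446e+00,  2.64682875e-01,  1.60525263e+00,  7.75914842e-06,
        1.27367831e+00, -3.68862379e-02]), 'joint_vel': array([ 8.46721147e-05, -1.16123380e-03, -1.12775748e-03,  2.11934997e-04,
       -8.80120372e-04, -2.56402191e-04]), 'joint_torque': array([-1.84525061e-04, -5.16706681e+01, -3.68590665e+01, -1.04550279e-04,
        6.29885093e-03,  8.57587196e-06]), 'tool_pos': array([ 0.18689033, -0.64796131,  0.24707486]), 'tcp_rot': array([-3.10869806e+00, -4.39281833e-01,  3.16194868e-04]), 'wrist_force': array([-0.08470638,  0.43154665,  0.51306291]), 'torque': array([-0.00585764,  0.0344831 ,  0.01057398]), 'grip_force': 0.0, 'width': 0.9952829300657537}
```

View pics/top0.png

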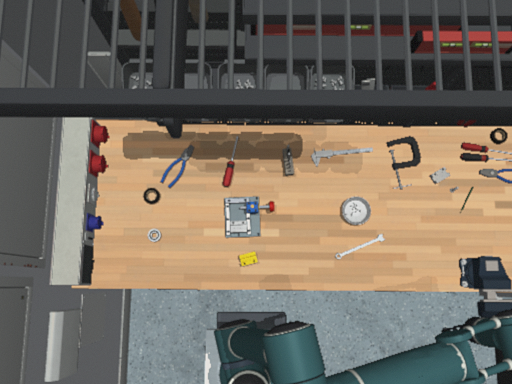

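View pics/side0.png

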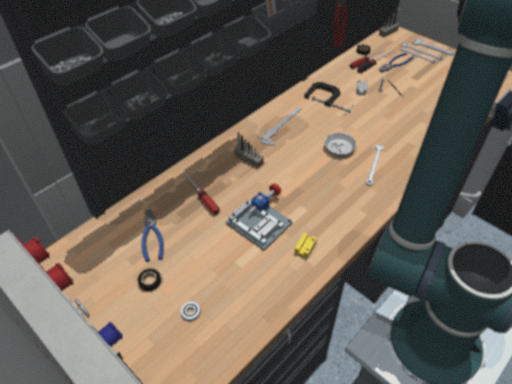

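The top view shows the jig at about (242,217), its blue housing at (253,208), the red knob at (270,207) and the yellow look-alike at (249,259). In the side view the jig is at (260,220) and the knob at (275,190).

```bash
python3 - <<'E'
from h import *
L={n:dict(np.load(f'pics/{n}0.npz')) for n in('top','side')}
t=L['top']['pixels'][187:247,212:287];s=L['side']['pixels'][175:255,220:300]
cv2.imwrite('pics/c0.png',np.hstack([cv2.resize(t,(390,312),interpolation=cv2.INTER_CUBIC),cv2.resize(s,(312,312),interpolation=cv2.INTER_CUBIC)]))
def tri(a,b):
    P=[L[n]['mtx']@np.c_[L[n]['R'],L[n]['t']] for n in('top','side')]
    X=cv2.triangulatePoints(P[0],P[1],np.float64(a).reshape(2,1),np.float64(b).reshape(2,1))[:,0];return X[:3]/X[3]
box={'top':(187,247,212,290),'side':(175,255,220,300)}
cen={}
for n in L:
    y0,y1,x0,x1=box[n];im=L[n]['pixels'][y0:y1,x0:x1];h=cv2.cvtColor(im,cv2.COLOR_BGR2HSV)
    for k,m in dict(red=((h[...,0]<6)|(h[...,0]>174))&(h[...,1]>150),blue=(abs(h[...,0].astype(int)-112)<12)&(h[...,1]>130)).items():
        q,l,st,ce=cv2.connectedComponentsWithStats(m.astype(np.uint8));i=1+st[1:,4].argmax()
        cen[n,k]=ce[i]+[x0,y0];print(n,k,cen[n,k],st[i])
    # plate: not wood
    m=((h[...,1]<75)|(abs(h[...,0].astype(int)-105)<20)).astype(np.uint8)
    q,l,st,ce=cv2.connectedComponentsWithStats(m);i=1+st[1:,4].argmax()
    cs,_=cv2.findContours((l==i).astype(np.uint8),0,1);c=max(cs,key=cv2.contourArea)
    b=cv2.boxPoints(cv2.minAreaRect(c))+[x0,y0];print(n,'plate px',b.round(1).tolist());print(ray(L[n],b,.012).round(4))
for k in('red','blue'):print(k,tri(cen['top',k],cen['side',k]))
E
```

```text
top red [271.26315789 206.02631579] [57 15  5  9 38]
top blue [252.11235955 207.26966292] [35 15 11 11 89]
top plate px [[223.2, 196.9], [268.5, 195.1], [270.2, 235.4], [224.9, 237.3]]
[[ 0.6291  0.1032  0.012 ]
 [ 0.6377 -0.0657  0.012 ]
 [ 0.4867 -0.0724  0.012 ]
 [ 0.4783  0.0941  0.012 ]]
side red [275.38 187.9 ] [51  9  9 10 50]
side blue [260.53543307 202.57480315] [ 33  20  15  15 127]
side plate px [[223.2, 220.1], [265.0, 180.5], [299.2, 216.7], [257.3, 256.2]]
[[ 0.6345  0.1021  0.012 ]
 [ 0.6539 -0.097   0.012 ]
 [ 0.4811 -0.0595  0.012 ]
 [ 0.4745  0.1246  0.012 ]]
red [ 0.591097   -0.07508853  0.04237513]
blue [ 0.58655092 -0.00525333  0.03764954]
```

View pics/c0.png

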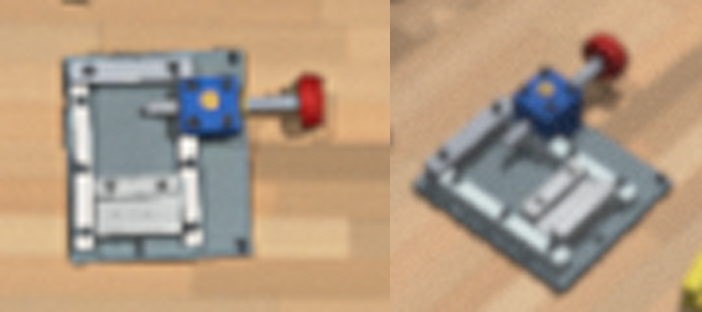

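The crop shows the block at the mouth of the channel, the bolt home (its nose in the channel) and the knob to the right. The jig's yaw is about 0.05 rad, with its origin near (0.585, 0.052). I'm moving above the jig to look from close by.

{"api": "play_rows", "payload": {
  "steps": [0.04,-0.038,0,-0.1,0.08,-0.077,0,-0.21,0.12,-0.115,0,-0.31,0.16,-0.154,0,-0.41,0.2,-0.192,0,-0.52,0.24,-0.231,0,-0.62,0.28,-0.269,0,-0.72,0.32,-0.308,0,-0.83,0.36,-0.346,0,-0.93,0.4,-0.385,0,-1.03],
  "jaw": 0
}}

```text
time: 1.35
tool_pos: [0.4651, -0.1661, 0.248]
tcp_rot: [-2.488, -1.919, 0.0]
wrist_force: [0.2, 0.1, -0.1]
width: 1.0
grip_force: 0.0
```

```bash
cat >> h.py <<'E'
from scipy.spatial.transform import Rotation as Ro
def go(xy_z,heading):
    """shift in tool axes & turn needed"""
    s=bot.read_state();R=Ro.from_rotvec(s['tcp_rot']).as_matrix();h=np.arctan2(R[1,0],R[0,0])
    print('t',s['time'],'pos',s['tool_pos'].round(4),'head',h.round(4),'q',s['q'].round(2),'F',s['wrist_force'].round(1),'w',round(s['width'],3))
    print('shift',((np.array(xy_z)-s['tool_pos'])@R).round(4),'turn',round(h-heading,4))
E
python3 -c "
from h import *
go((.55,-.02,.25),1.62)
L=dict(np.load('pics/top0.npz'));from h import *
b=np.array([(66,58),(243,50),(252,255),(72,262)])/5.2+[212,187]
p=ray(L,b-.4,.012)[:,:2];m=np.float64([(45,50),(45,-80),(-105,-80),(-105,50)])/1e3
A,_=cv2.estimateAffinePartial2D(m,p);print(p,A)"
```

```text
t 1.35 pos [ 0.4651 -0.1661  0.248 ] head 1.314 q [-0.39 -0.08  1.98 -0.    1.24 -0.14] F [ 0.2  0.1 -0.1] w 1.0
shift [ 0.1628  0.0451 -0.002 ] turn -0.306Traceback (most recent call last):
  File "<string>", line 7, in <module>
    A,_=cv2.estimateAffinePartial2D(m,p);print(p,A)
        ~~~~~~~~~~~~~~~~~~~~~~~~~~~^^^^^
cv2.error: OpenCV(4.12.0) /io/opencv/modules/calib3d/src/ptsetreg.cpp:1108: error: (-215:Assertion failed) count >= 0 && to.checkVector(2) == count in function 'estimateAffinePartial2D'
```

{"api": "play_rows", "payload": {
  "steps": [0.05,0.014,0,-0.1,0.1,0.028,0,-0.2,0.15,0.042,0,-0.3,0.162,0.045,0,-0.306,0.162,0.045,0,-0.306]
}}

```text
time: 1.98
tool_pos: [0.5495, -0.0224, 0.2477]
tcp_rot: [-2.168, -2.272, 0.002]
wrist_force: [0.5, 0.1, 0.5]
width: 0.999
grip_force: 0.0
```

```bash
cat >> h.py <<'E'
def wray(c,uv,z):
    uv=np.atleast_2d(np.float64(uv));K=c['mtx'];f=K[0,0];p=uv-[K[0,2],K[1,2]];r=np.linalg.norm(p,axis=1)+1e-9;a=r/f
    d=np.c_[p/r[:,None]*np.sin(a)[:,None],np.cos(a)]@c['R'];o=-c['R'].T@c['t'];return o+d*((z-o[2])/d[:,2])[:,None]
E
python3 -c "
from h import *
c=shot('wrist','w1');print(c['mtx'],-c['R'].T@c['t'],c['R'])
go((.55,-.02,.25),1.62)
L=dict(np.load('pics/top0.npz'))
b=np.array([(66,58),(243,50),(252,255),(72,262)])/5.2+[212,187]
p=ray(L,b-.4,.012)[:,:2].copy();m=np.float64([(45,50),(45,-80),(-105,-80),(-105,50)])/1e3
A,_=cv2.estimateAffinePartial2D(m,p);print(p,A)"
```

```text
[[297.31863964   0.         254.28821922]
 [  0.         297.31863964 185.81379649]
 [  0.           0.           1.        ]] [0.54584797 0.04528564 0.3723424 ] [[ 0.99884166  0.04809972 -0.00132708]
 [ 0.04669745 -0.96233254  0.26783472]
 [ 0.01160568 -0.26758645 -0.96346396]]
t 2.025 pos [ 0.5492 -0.0233  0.2478] head 1.6166 q [-0.09  0.03  1.87 -0.    1.24 -0.13] F [-1.  -0.  -0.2] w 1.0
shift [ 0.0032  0.0009 -0.0022] turn -0.0034
[[ 0.62610894  0.09925811]
 [ 0.63299154 -0.027609  ]
 [ 0.48568959 -0.03499596]
 [ 0.47960527  0.09224857]] [[ 0.97849443 -0.04879665  0.58472171]
 [ 0.04879665  0.97849443  0.04836674]]
```

View pics/w1.png

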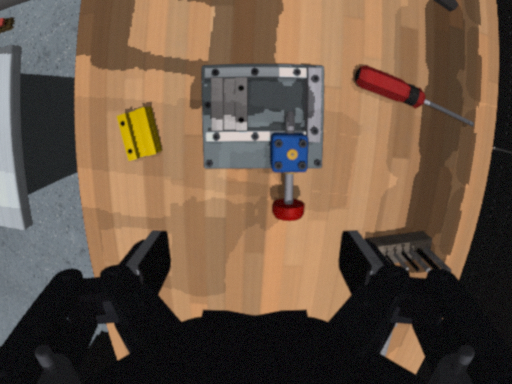

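The wrist view shows the jig plate with corners near (203,66), (325,66), (323,168) and (203,167). The housing is at (289,153), the catch cap at (292,155) and the knob at (288,209). The block is at about (229,101), and the drill stand is clear to the right.

```bash
python3 -c "
from h import *
c=dict(np.load('pics/w1.npz'))
im=c['pixels'];h=cv2.cvtColor(im,cv2.COLOR_BGR2HSV)
m=((h[...,1]<75)|(abs(h[...,0].astype(int)-110)<15)).astype(np.uint8);m[:50]=0;m[180:]=0;m[:,:180]=0;m[:,345:]=0
q,l,st,ce=cv2.connectedComponentsWithStats(m);i=1+st[1:,4].argmax()
cs,_=cv2.findContours((l==i).astype(np.uint8),0,1);k=max(cs,key=cv2.contourArea)
b=cv2.approxPolyDP(cv2.convexHull(k),6,True)[:,0];print(b.tolist())
for b in([(203,65.5),(324.5,66),(323,168.5),(202.5,167.5)],):
  p=wray(c,b,.012)[:,:2].copy();mm=np.float64([(-105,50),(45,50),(45,-80),(-105,-80)])/1e3
  A,_=cv2.estimateAffinePartial2D(mm,p);print(p.round(4),A.round(4),'yaw',np.arctan2(A[1,0],A[0,0]),np.hypot(*A[:,0]))
yaw=np.arctan2(A[1,0],A[0,0]);o=A[:,2];Rz=np.array([[np.cos(yaw),-np.sin(yaw)],[np.sin(yaw),np.cos(yaw)]])
J=lambda uv,z:((wray(c,uv,z)[:,:2]-o)@Rz*1e3).round(1)
r=((h[...,0]<6)|(h[...,0]>174))&(h[...,1]>150);r[:190]=0;r[230:]=0;r[:,:260]=0;r[:,320:]=0
y,x=np.nonzero(r);print('knob px',x.min(),x.max(),y.min(),y.max());print('knob jig left/right at z35',J([(x.min(),209),(x.max()+1,209)],.035),'top edges z55',J([(288,y.min()),(288,y.max()+1)],.055))
print('stem',J([(289,185)],.035),'cap',J([(292,155)],.06),'block edges x z40',J([(214,100),(247,100)],.04))
"
```

```text
[[323, 66], [319, 168], [284, 179], [204, 167], [203, 65]]
[[ 0.4814  0.0921]
 [ 0.6279  0.0998]
 [ 0.6356 -0.028 ]
 [ 0.4843 -0.0342]] [[ 0.9859 -0.0441  0.5862]
 [ 0.0441  0.9859  0.0485]] yaw 0.04468646588303211 0.98689776147136
knob px 273 303 199 220
knob jig left/right at z35 [[ -17.9 -124.2]
 [  20.  -124.3]] top edges z55 [[  -2.6 -105. ]
 [  -1.5 -131.7]]
stem [[  0.4 -94.1]] cap [[ -0.4 -53.9]] block edges x z40 [[-85.6   4.8]
 [-49.    4.3]]
```

{"api": "play_rows", "payload": {
  "steps": [-0.01,0.013,0.02,0,-0.02,0.027,0.06,0,-0.028,0.04,0.11,0,-0.028,0.04,0.14,0,-0.028,0.04,0.15,0,-0.028,0.04,0.15,0]
}}

```text
time: 2.78
tool_pos: [0.5904, -0.0499, 0.0982]
tcp_rot: [-2.171, -2.27, 0.001]
wrist_force: [0.7, -0.7, 0.0]
width: 1.002
grip_force: 0.0
```

```bash
cat >> h.py <<'E'
O=np.array([.586,.0485]);Y=.046
def jw(x,y,z): return (*(O+[x*np.cos(Y)-y*np.sin(Y),x*np.sin(Y)+y*np.cos(Y)]),z)
E
python3 -c "
from h import *
c=shot('wrist','w2')
go(jw(0,-.098,.037),Y+np.pi/2)"
```

```text
t 2.825 pos [ 0.5914 -0.0498  0.0994] head 1.6157 q [-0.13  0.25  1.92 -0.    0.97 -0.17] F [0.6 0.  1. ] w 0.996
shift [ 0.0004 -0.001   0.0624] turn -0.0011
```

View pics/w2.png

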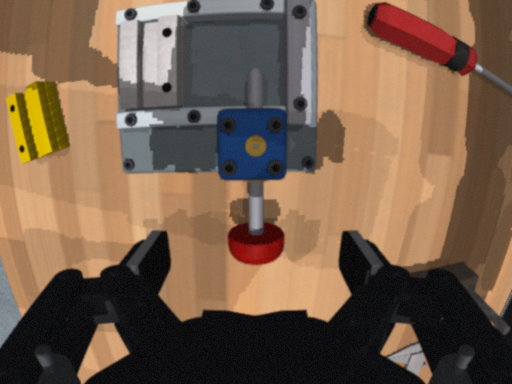

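The stem (256,205) and knob (256,242) sit midway between the fingers (165 and 345), so they are centred. I'll check the knob and block positions from here.

```bash
python3 -c "
from h import *
c=dict(np.load('pics/w2.npz'));Rz=np.array([[np.cos(Y),-np.sin(Y)],[np.sin(Y),np.cos(Y)]])
J=lambda uv,z:((wray(c,uv,z)[:,:2]-O)@Rz*1e3).round(1)
print('knob sides z35',J([(229,240),(284,240)],.035),'back top z55',J([(256,223)],.055),'front bottom?',J([(256,263)],.045))
print('plate',J([(117,8),(317,2),(316,171),(122,173)],.012),'stem',J([(257,200)],.035))
print('block z40',J([(140,60),(183,60),(160,16),(160,108)],.04), 'stop face z36',J([(286,50)],.036))
"
```

```text
knob sides z35 [[ -18.5 -122.3]
 [  20.1 -122.3]] back top z55 [[   0.3 -100.9]] front bottom? [[   0.4 -135.1]]
plate [[-105.2   51.1]
 [  44.3   47.7]
 [  44.7  -78. ]
 [-103.9  -78.9]] stem [[  1.  -92.7]]
block z40 [[-73.3   1.4]
 [-44.6  -1.1]
 [-60.2  29.7]
 [-60.  -30.7]] stop face z36 [[18.9  4.7]]
```

The geometry agrees (plate corners within 2 mm, stem on axis). Next: descend around the stem, close partly and hook the knob.

{"api": "play_rows", "payload": {
  "steps": [0,-0.001,0.03,0,0,-0.001,0.055,0,0,-0.001,0.062,0,0,-0.001,0.062,0]
}}

```text
time: 3.32
tool_pos: [0.5909, -0.0491, 0.0374]
tcp_rot: [2.169, 2.271, 0.001]
wrist_force: [0.0, 1.4, -0.2]
width: 1.001
grip_force: 0.0
```

{"api": "play_rows", "payload": {
  "steps": [0,0,0,0,0,0,0,0,0,0,0,0,0,0,0,0,0,0,0,0,0,0,0,0],
  "jaw": 205,
  "grip_force": 20
}}

```text
time: 4.08
tool_pos: [0.59, -0.049, 0.0362]
tcp_rot: [-2.17, -2.272, 0.0]
wrist_force: [-0.1, 0.1, -0.7]
width: 0.196
grip_force: 0.0
```

{"api": "play_rows", "payload": {
  "steps": [-0.006,0,0,0,-0.01,0,0,0,-0.014,0,0,0,-0.018,0,0,0,-0.022,0,0,0,-0.026,0,0,0,-0.03,0,0,0,-0.034,0,0,0,-0.034,0,0,0]
}}

```text
time: 5.2
tool_pos: [0.5917, -0.0836, 0.0364]
tcp_rot: [2.17, 2.271, -0.0]
wrist_force: [-0.4, 0.3, 0.1]
width: 0.193
grip_force: 0.0
```

```bash
cat >> h.py <<'E'
def J(c,uv,z):
    Rz=np.array([[np.cos(Y),-np.sin(Y)],[np.sin(Y),np.cos(Y)]]);return ((wray(c,uv,z)[:,:2]-O)@Rz*1e3).round(1)
E
python3 -c "
from h import *
c=shot('wrist','w3');go(jw(0,-.098,.037),Y+np.pi/2)"
```

```text
t 5.25 pos [ 0.5917 -0.0834  0.0363] head 1.6162 q [-0.18  0.33  1.94 -0.    0.86 -0.23] F [ 0.5 -0.4  0.7] w 0.199
shift [ 0.034   0.0004 -0.0007] turn -0.0006
```

View pics/w3.png

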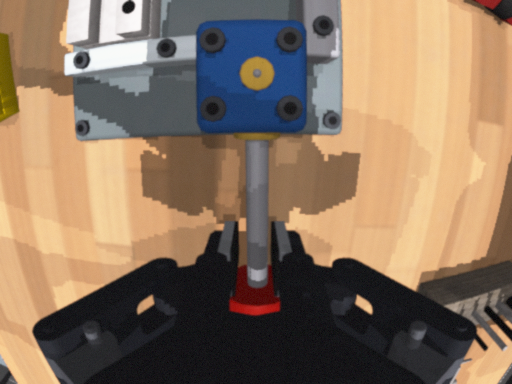

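The knob back now sits at about (256,283), past the finger edges. There is no force, so it seems to have snapped out. I'll nudge to confirm it is at the end of its travel.

{"api": "play_rows", "payload": {
  "steps": [-0.004,0,0,0,-0.0065,0,0,0,-0.008,0,0,0,-0.0085,0,0,0,-0.0085,0,0,0]
}}

```text
time: 5.88
tool_pos: [0.592, -0.0907, 0.0363]
tcp_rot: [-2.169, -2.271, -0.001]
wrist_force: [-0.3, 5.9, 1.0]
width: 0.195
grip_force: 2.5
```

```bash
python3 -c "
from h import *
c=dict(np.load('pics/w3.npz'));print(J(c,[(258,270),(258,283),(258,288)],.035))
go(jw(0,-.13,.037),Y+np.pi/2)"
```

```text
[[   0.8 -142.5]
 [   0.9 -150.3]
 [   0.9 -153.4]]
t 5.875 pos [ 0.592  -0.0907  0.0363] head 1.6168 q [-0.19  0.34  1.94  0.    0.87 -0.24] F [-0.3  5.9  1. ] w 0.195
shift [ 0.0093  0.0004 -0.0007] turn 0.0
```

The knob is at its outer end: its back is at −151 mm as expected, with 6 N of contact. Next I lift, close the jaws and go behind the block.

{"api": "play_rows", "payload": {
  "steps": [0.005,0,0,0,0.005,0,-0.04,0,0.005,0,-0.075,0,0.03,-0.03,-0.085,0,0.065,-0.06,-0.085,0,0.1,-0.09,-0.085,0,0.139,-0.115,-0.085,0,0.139,-0.115,-0.085,0]
}}

```text
time: 6.88
tool_pos: [0.4686, 0.0435, 0.1209]
tcp_rot: [-2.166, -2.275, 0.002]
wrist_force: [-0.9, -0.7, 0.1]
width: 0.197
grip_force: 0.0
```

{"api": "play_rows", "payload": {
  "steps": [0,0,0,0,0,0,0,0],
  "jaw": 255
}}

```text
time: 7.12
tool_pos: [0.4718, 0.0414, 0.1216]
tcp_rot: [2.17, 2.27, 0.001]
wrist_force: [0.4, 0.3, 1.0]
width: -0.003
grip_force: 0.0
```

```bash
python3 -c "
from h import *
c=shot('wrist','w4');go(jw(-.115,0,.041),Y+np.pi/2)"
```

```text
t 7.175 pos [0.4717 0.0413 0.1215] head 1.6157 q [ 0.04 -0.    2.15 -0.    0.99 -0.01] F [-0.  -0.6  0.1] w -0.003
shift [ 0.0019 -0.0005  0.0805] turn -0.0011
```

View pics/w4.png

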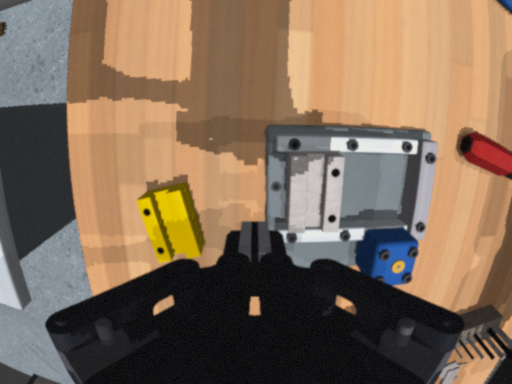

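The channel is now free of the bolt. The block is at px x 286–344, and the yellow look-alike is at (172,222), left of the fingers at (255,240).

```bash
python3 -c "
from h import *
c=dict(np.load('pics/w4.npz'))
print('block',J(c,[(289,190),(343,190)],.04),'yellow',J(c,[(138,200),(186,183),(204,245),(155,262)],.028),'rails',J(c,[(350,144),(350,235)],.029),'stop',J(c,[(407,190)],.036))"
```

```text
block [[-89.8   5.4]
 [-48.8   5.4]] yellow [[-209.7   -6.7]
 [-167.7    7.5]
 [-156.5  -45.5]
 [-201.9  -64. ]] rails [[-42.2  38.5]
 [-35.1 -37. ]] stop [[8.7 4. ]]
```

{"api": "play_rows", "payload": {
  "steps": [0.002,-0.003,0.04,0,0.002,-0.003,0.07,0,0.002,-0.003,0.08,0,0.002,-0.003,0.08,0]
}}

```text
time: 7.68
tool_pos: [0.4677, 0.0436, 0.0409]
tcp_rot: [-2.17, -2.27, 0.002]
wrist_force: [0.6, 0.2, 1.3]
width: -0.001
grip_force: 0.0
```

{"api": "play_rows", "payload": {
  "steps": [0,0.006,0,0,0,0.012,0,0,0,0.018,0,0,0,0.024,0,0,0,0.03,0,0,0,0.036,0,0,0,0.042,0,0,0,0.048,0,0,0,0.054,0,0,0,0.054,0,0]
}}

```text
time: 8.93
tool_pos: [0.5226, 0.0465, 0.0414]
tcp_rot: [2.169, 2.271, 0.001]
wrist_force: [-0.3, -0.7, 0.8]
width: -0.002
grip_force: 0.0
```

```bash
python3 -c "
from h import *
c=shot('wrist','w5');go(jw(-.034,0,.041),Y+np.pi/2)"
```

```text
t 8.975 pos [0.5222 0.0465 0.0414] head 1.6168 q [ 0.04  0.21  2.1  -0.    0.83 -0.  ] F [-0.  -0.5 -0.6] w 0.0
shift [-0.0009  0.0298  0.0004] turn -0.0
```

View pics/w5.png

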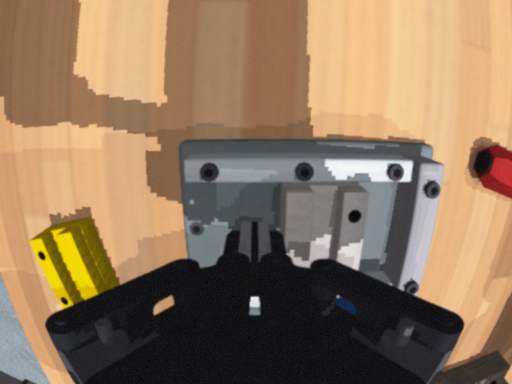

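The block (px 280–366) moves ahead of the fingers and stays flat between the rails. There is a gap to the end stop at about 390.

{"api": "play_rows", "payload": {
  "steps": [0,0.005,0,0,0,0.01,0,0,0,0.014,0,0,0,0.018,0,0,0,0.021,0,0,0,0.023,0,0,0,0.024,0,0]
}}

```text
time: 9.85
tool_pos: [0.5457, 0.0476, 0.0413]
tcp_rot: [-2.17, -2.272, 0.0]
wrist_force: [-1.0, -0.6, 0.1]
width: 0.003
grip_force: 0.4
```

{"api": "play_rows", "payload": {
  "steps": [0,0.001,0,0,0,0.002,0,0,0,0.003,0,0,0,0.004,0,0]
}}

```text
time: 10.35
tool_pos: [0.5496, 0.0478, 0.0413]
tcp_rot: [2.17, 2.272, 0.0]
wrist_force: [-0.9, 0.1, 0.2]
width: -0.001
grip_force: 0.4
```

{"api": "play_rows", "payload": {
  "steps": [0,0.001,0,0,0,0.002,0,0,0,0.003,0,0,0,0.003,0,0]
}}

```text
time: 10.85
tool_pos: [0.5525, 0.0478, 0.0413]
tcp_rot: [-2.17, -2.272, 0.0]
wrist_force: [-0.1, -0.4, -0.2]
width: 0.002
grip_force: 0.5
```

{"api": "play_rows", "payload": {
  "steps": [0,0.001,0,0,0,0.002,0,0,0,0.002,0,0]
}}

```text
time: 11.22
tool_pos: [0.5527, 0.0478, 0.041]
tcp_rot: [-2.168, -2.27, 0.005]
wrist_force: [-6.4, -1.0, 4.5]
width: -0.0
grip_force: 3.3
```

{"api": "play_rows", "payload": {
  "steps": [0,0.001,0,0,0,0.002,0,0,0,0.002,0,0]
}}

```text
time: 11.6
tool_pos: [0.5529, 0.0479, 0.0407]
tcp_rot: [-2.166, -2.268, 0.009]
wrist_force: [-10.7, -2.2, 8.8]
width: -0.0
grip_force: 5.7
```

```bash
python3 -c "
from h import *
c=shot('wrist','w6');go(jw(-.034,0,.041),Y+np.pi/2)"
```

```text
t 11.65 pos [0.5529 0.0479 0.0407] head 1.6169 q [ 0.04  0.26  2.03 -0.    0.86 -0.  ] F [-9.9 -0.8  7.2] w 0.001
shift [-0.0009 -0.0009 -0.0003] turn 0.0001
```

View pics/w6.png

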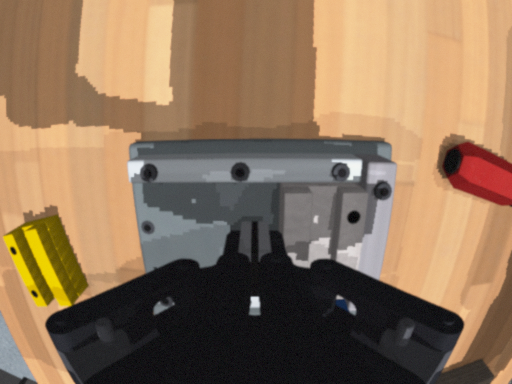

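The block's front edge (366) is up against the end stop with 10 N of contact. Next I back off, lift, and go round to the front of the knob.

{"api": "play_rows", "payload": {
  "steps": [0,-0.005,0,0,0,-0.01,0,0,0,-0.01,-0.03,0,0,-0.01,-0.075,0,-0.03,0,-0.09,0,-0.07,0.015,-0.09,0,-0.12,0.029,-0.09,0,-0.165,0.029,-0.09,0,-0.195,0.029,-0.09,0,-0.195,0.029,-0.09,0]
}}

```text
time: 12.9
tool_pos: [0.595, -0.1475, 0.1315]
tcp_rot: [2.172, 2.267, 0.001]
wrist_force: [-0.3, -1.0, 0.4]
width: 0.001
grip_force: 0.0
```

```bash
python3 -c "
from h import *
c=shot('wrist','w7');go(jw(0,-.195,.037),Y+np.pi/2)"
```

```text
t 12.95 pos [ 0.5948 -0.1462  0.1314] head 1.6146 q [-0.28  0.24  1.86  0.    1.04 -0.33] F [-0.7  1.2  0.5] w -0.003
shift [-0.0002  0.0001  0.0944] turn -0.0022
```

View pics/w7.png

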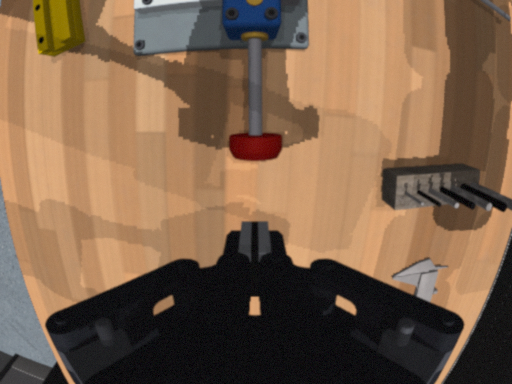

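The knob is straight ahead of the closed fingers (256,147 against 255,240). The drill stand is to the right, so I'll check its clearance.

```bash
python3 -c "
from h import *
c=dict(np.load('pics/w7.npz'));print(J(c,[(383,175),(388,208)],.0),J(c,[(383,175),(388,195)],.05),J(c,[(230,145),(282,145)],.035),J(c,[(256,160)],.05))"
```

```text
[[ 121.4 -189.4]
 [ 131.3 -222.7]] [[  97.6 -177.5]
 [ 104.  -193.5]] [[ -18.5 -158.1]
 [  20.5 -158.2]] [[   0.8 -166.9]]
```

{"api": "play_rows", "payload": {
  "steps": [0,0,0.04,0,0,0,0.08,0,0,0,0.094,0,0,0,0.094,0]
}}

```text
time: 13.45
tool_pos: [0.5938, -0.1443, 0.0364]
tcp_rot: [-2.167, -2.272, 0.001]
wrist_force: [0.9, -0.1, -0.3]
width: -0.002
grip_force: 0.0
```

{"api": "play_rows", "payload": {
  "steps": [0.006,0,0,0,0.011,0,0,0,0.015,0,0,0,0.019,0,0,0,0.023,0,0,0,0.027,0,0,0,0.031,0,0,0,0.035,0,0,0,0.039,0,0,0,0.043,0,0,0]
}}

```text
time: 14.7
tool_pos: [0.592, -0.1016, 0.0368]
tcp_rot: [-2.169, -2.271, 0.0]
wrist_force: [-0.1, -0.4, -0.3]
width: 0.003
grip_force: 0.0
```

{"api": "play_rows", "payload": {
  "steps": [0.002,0,0,0,0.004,0,0,0,0.006,0,0,0,0.007,0,0,0,0.007,0,0,0]
}}

```text
time: 15.32
tool_pos: [0.5922, -0.0964, 0.0373]
tcp_rot: [2.169, 2.271, -0.001]
wrist_force: [0.9, -5.3, -1.6]
width: -0.005
grip_force: 2.5
```

{"api": "play_rows", "payload": {
  "steps": [0.002,0,0,0,0.003,0,0,0,0.003,0,0,0]
}}

```text
time: 15.7
tool_pos: [0.5923, -0.0961, 0.0374]
tcp_rot: [2.165, 2.27, -0.005]
wrist_force: [-0.6, -15.4, -1.7]
width: 0.001
grip_force: 7.5
```

{"api": "play_rows", "payload": {
  "steps": [-0.01,0,0,0,-0.03,0,0,0,-0.035,0,-0.04,0,-0.035,0,-0.09,0,-0.01,0,-0.14,0,0,-0.03,-0.18,0,0,-0.03,-0.18,0,0,-0.03,-0.18,0]
}}

```text
time: 16.7
tool_pos: [0.5621, -0.0941, 0.217]
tcp_rot: [2.17, 2.272, 0.001]
wrist_force: [-1.0, 0.5, -0.4]
width: -0.003
grip_force: 0.0
```

```bash
python3 -c "
from h import *
c=shot('wrist','w8');go(jw(0,-.195,.037),Y+np.pi/2);i=c['pixels'];cv2.imwrite('pics/w8c.png',cv2.resize(i[20:240,140:400],(780,600)[:1]+(600,)))"
```

```text
t 16.75 pos [ 0.5616 -0.0941  0.216 ] head 1.6164 q [-0.21  0.09  1.87  0.    1.19 -0.26] F [-0.3 -0.7  0.1] w -0.001
shift [-0.0538  0.0312  0.1789] turn -0.0004
```

View pics/w8c.png

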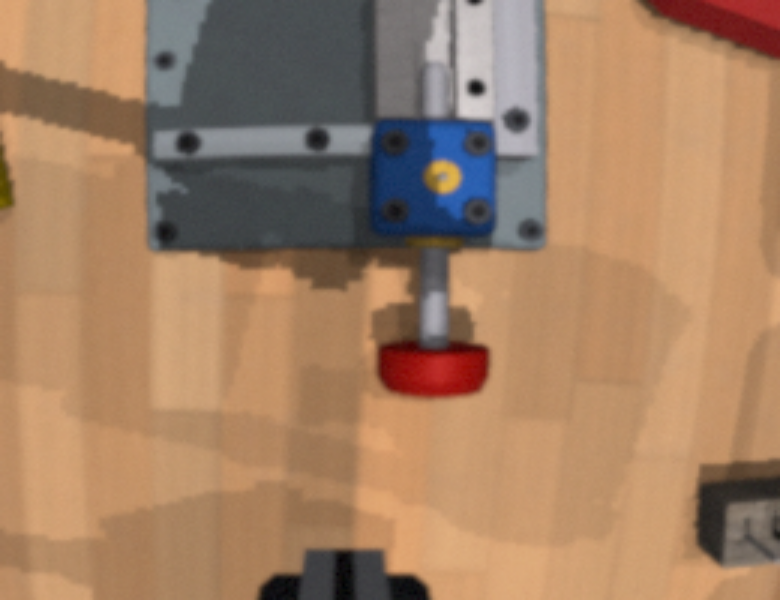

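The crop shows the bolt nose (435,90) inside the block's slot, the block against the stop, and the knob home (433,370). The gripper is clear of everything.

```bash
python3 -c "
from h import *
print(bot.finish_job())"
```

```text
the job is handed in; nothing more can be done
None
```

The job is handed in after about 17 s of robot time: the block is hard against the end stop, the knob is fully home with its bolt in the block's slot, and nothing else was touched.

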